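# Stand the tipped slip bottle up in its lane and set its cap to vent

### The arm

A 6-joint arm with a two-finger parallel gripper is mounted at the origin on the work surface. World frame = base frame: x ahead of the robot, y to its left, z up, the work surface at z = 0. Lengths are in m, angles in degrees, forces in N, time in s.
With the tool pointing down it reaches from about 0.4 to 0.825 m from the base axis. Payload 7 kg.
Tool frame: the origin (TCP) lies on the centre line of the jaws, within the pads' length; the fingertips stand 11 mm ahead of it and the grasp point (between the pads) lies 8 mm behind it; z points along the fingers, x is the direction in which the jaws open and shut, and the axes are right-handed (so a half turn about z gives the same grasp; the last joint's range is limited). The gripper opens to 85 mm and grips with 20 to 120 N. Pads are 22 mm wide; open, the fingers measure 114 mm over their backs; the gripper's body (76 mm by 85 mm) begins 54 mm behind the grasp point. The pads swing forward as they close: fully open they stand 13 mm farther back than shut.
Start: joints at [-47.206, 20.546, 0.682, 0, -70.136, -16.507], TCP at [0.299, -0.605, 0.242] pointing down, gripper open.
Joint ranges: [-176.03, 176.03], [-82.01, 121.73], [-58.28, 71.71], [-173.87, 95.51], [-174.79, -0.11], [-173.66, 173.66]. Speed limits (degrees/s): [136.94, 136.94, 172.46, 180, 180, 180].

### API

Orientations are given as [roll, pitch, yaw] about the fixed x, y, z axes, in that order (R = Rz(yaw) Ry(pitch) Rx(roll)).
In Python, from cell import manip gives the robot as it stands. The module is installed in compiled form; this text tells all that it offers.
- The arm moves only by the tool step_arm, never from a script. Its argument "plan" is a list of rows, each a list of 7 numbers: the shift along the tool's x, y, z in mm, then the turn, a rotation vector about the tool's x, y, z in degrees, then the closure, from -1 (fully open) to 1 (shut). A call has 1 to 10 rows; each row is the pose to reach, as a shift and turn from the pose measured when the call began, along the tool's axes at that moment; what a row does not reach only later rows make up. A row lasts 1/10 s, in which the tool goes at most 50 mm and 8.59 degrees, less where a joint would pass 70% of its speed; a pose out of reach is approached as far as the arm can. A call with a gripper value outside its range is refused whole. The fingers move at their own pace and stop on an object; "grip_force" is the grip in N (left out, the last holds). Time passes only in rows, so rows that repeat a pose let the fingers close. It gives the time, the measured TCP pose, the force and the opening at its end, in the units of the state.
- manip.get_state(): the state, without advancing time (a new reading comes with each control period).
- manip.snapshot(name): name is "scene" or "top" or "wrist"; returns the picture (480x640x3 uint8, red, green, blue); there is no depth.
- manip.camera_params(name): a dict with "intrinsics" (3x3 intrinsics, pixels), "world_from_camera" (4x4, takes a point from camera to world coordinates); the wrist camera has in their place "T_tool_cam" (4x4, takes a point from camera to tool coordinates, whose origin is the TCP and whose axes are the tool frame's). Camera axes: x right, y down, z forward; pixel columns grow to the right and rows downward; lengths in m; the calibration is good to about 2 mm. A picture is of the moment at which its call begins: read the wrist's pose just before it. camera_params takes no time and is no camera call.
- manip.job_done(): hands the job in, once; it reports no verdict.
The state is a dict: "time_s": time; "joint_positions": joint angles; "joint_vel": joint speeds; "effort": joint torques, N m; "tool_pos": TCP position; "tcp_rot": TCP orientation; "wrist_force": force on the tool from outside, world axes, zero at the start; "wrist_torque": the same for the moment, N m; "width": finger opening in m.
Only numpy, scipy, OpenCV 4.12 (cv2) and the standard library are available. Lean on these libraries where they do the work, as an engineer would, in place of code of your own. Each camera call takes 0.05 s, during which the arm holds its last target. There are 200 camera calls.

### The job

One of the square slip bottles has tipped over in the bottle lane and its cap has worked slack: stand it up again in the lane, between its neighbours, and leave them and the pieces around where they are. Then screw its cap down until it bottoms out, and back it off a quarter turn so that the slip can vent. Finish while still gripping the cap at that setting - do not let go, it must not creep before it is marked.

Things in the scene. Friction and masses are not known exactly. Their poses are not given: they have to be found in the camera images.
- bottle: the tipped bottle, full, 0.29 to 0.45 kg: square white body 60 x 60 mm, flat-sided, 90 mm tall, round shoulder to 103 mm, black screw cap; 132 mm overall. Origin: centre of its underside; z towards the cap. At the start it lies on a flat side on the lane floor, z level along the lane's +y, its own -y face up, x across the lane. Centre of mass about 48 mm from the underside
- cap (a joint): angle of the screw cap, rad: 0 = bottomed out (a firm stop), growing as it is unscrewed, anticlockwise seen from above the standing bottle; clockwise closes. Starts 2.2 to 4.4 rad (a third to 0.7 turn) slack. The thread turns with about 0.1 N m and stays where left; the cap rises 3 mm per turn
- cap_mid (a point): middle of the cap, on its axis at half its height: with the cap home, 119 mm above the bottle's underside. The cap is black, round, finely ribbed, 45 mm in diameter, 26 mm tall. Axes turn with the cap: z along its axis, away from the bottle; x along the small raised ridge on its top
- lane: the bottle lane, a long low wooden tray fixed to the table: origin at the centre of its underside, y along it, x across, z up. Floor 6 mm thick; inside 64 mm wide, 520 mm long; side rails 14 mm thick, top 26 mm above the table; end stops 46 mm high. A bottle has 2 mm play to each rail: standing, it can turn about 0.07 rad either way before the rails stop it
- near_a: a bottle like the tipped one, standing in the lane, cap tight: 60 x 60 mm, 132 mm tall. Origin: centre of its underside, z up. Leave it where it is (at the lane's -y end)
- near_b: a bottle like the tipped one, standing in the lane, cap tight: 60 x 60 mm, 132 mm tall. Origin: centre of its underside, z up. Leave it where it is (next to near_a, on the foot side of the tipped bottle)
- far_c: a bottle like the tipped one, standing in the lane, cap tight: 60 x 60 mm, 132 mm tall. Origin: centre of its underside, z up. Leave it where it is (towards the lane's +y end, beyond the cap of the tipped bottle)
- bird0: a white porcelain bird on the far side of the lane, 58 mm wide and 79 mm tall, origin at the centre of its underside. Leave alone
- bird1: a white porcelain bird on the far side of the lane, 58 mm wide and 79 mm tall, origin at the centre of its underside. Leave alone
- bird2: a white porcelain bird on the far side of the lane, 58 mm wide and 79 mm tall, origin at the centre of its underside. Leave alone
- bowl: a white porcelain bowl, 110 mm across, 45 mm tall, origin at the centre of its underside. Leave alone
- trimmer: a wooden-handled trimming tool lying on the table, 165 mm long, 12 mm thick. Leave alone

How it is judged (in metres and radians):
On the way, in this order (a step that is already met when the one before it is completed fails the run):
1. the tipped bottle stands upright on the lane's floor, between its neighbours (angle between bottle's own z axis and vertical below 0.08 rad and z of bottle in the frame of lane between 0.002 and 0.011 m and x of bottle in the frame of lane between -0.008 and 0.008 m and y of bottle in the frame of lane between -0.125 and 0.19 m), for 0.3 s.
2. with the bottle standing, the cap is screwed down until it bottoms out (angle between bottle's own z axis and vertical below 0.08 rad and value of joint cap below 0.06 rad), for 0.15 s.
At the end, for the whole second after the job is handed in: the bottle stands still and upright (0.08 rad) on the lane floor between near_b and far_c, its cap backed off a quarter turn from the stop (joint cap 1.57 +- 0.30 rad) and gripped between the fingers (over 3 N, grasp point within 30 mm of its middle); the neighbours stand upright (all of step 1 and value of joint cap between 1.27 and 1.87 rad and contact force between the fingers and cap above 3 N and distance between the grasp point and cap_mid below 0.03 m and linear speed of bottle below 0.02 m/s and angle between each of near_a, near_b, far_c's own z axis and vertical below 0.1 rad); the arm keeps its last pose, push and grip.
It fails at once if a neighbouring bottle is tipped or shoved more than 25 mm (distance of any of near_a, near_b, far_c from where it was at the start of the episode above 0.025 m or angle between any of near_a, near_b, far_c's own z axis and vertical above 0.35 rad).
It fails at once if one of the pieces around is pushed more than 30 mm (distance of any of bird0, bird1, bird2, bowl, trimmer from where it was at the start of the episode above 0.03 m).
It also fails if it takes over 58 s, if anything falls off the work surface, if the arm or the gripper's body presses on something with over 40 N, if the wrist force passes 120 N, or if a joint passes its speed limit or range.

## Working session

There is one attempt and no reset: what is moved stays moved. The work goes in short steps, Python scripts to look and compute and a tool call to move; the robot and the scene stay as the last step left them, time stands still between calls to the robot, and variables do not carry over. Pictures are saved under pics/ and viewed, about 8 in all and at most 12, crops included, and the job is handed in when it is done.

Besides the shell and the picture viewer there is one more tool, called after "Call:" as name([rows], argument=value, ...), one row to a line, values as JSON. step_arm: Moves the arm, as the interface text tells. Its arguments: {"type":"object","properties":{"plan":{"type":"array","items":{"type":"array","items":{"type":"number"}}},"grip_force":{"type":"number"}},"required":["plan"]}

```bash
mkdir -p pics
python3 - <<'E'
from cell import manip
import cv2,numpy as np
np.set_printoptions(precision=4,suppress=True)
s=manip.get_state();print(s)
for n in("scene","top"):
    cv2.imwrite(f"pics/{n}0.png",cv2.cvtColor(manip.snapshot(n),cv2.COLOR_RGB2BGR));print(manip.camera_params(n))
print(manip.camera_params("wrist"))
E
```

```text
{'time_s': 0.0, 'joint_positions': array([-47.2078,  20.5912,   0.6336,  -0.021 , -70.136 , -16.5087]), 'joint_vel': array([ 0.0397, -0.0803, -0.0195,  0.0125, -0.0213,  0.0507]), 'effort': array([ -0.0008, -58.331 ,  29.3434,   6.9369,  -0.0058,  -0.0001]), 'tool_pos': array([ 0.2987, -0.6048,  0.2414]), 'tcp_rot': array([-179.9923,   -0.0953,  116.2763]), 'wrist_force': array([ 0.2347, -0.3196,  0.0582]), 'wrist_torque': array([ 0.0138, -0.0095,  0.044 ]), 'width': 0.08585265132503295}
{'intrinsics': array([[540.5316,   0.    , 322.3052],
       [  0.    , 540.5316, 235.1093],
       [  0.    ,   0.    ,   1.    ]]), 'world_from_camera': array([[ 0.2027,  0.6523, -0.7304,  1.5049],
       [ 0.9792, -0.1337,  0.1524, -0.2419],
       [ 0.0017, -0.7461, -0.6658,  0.9221],
       [ 0.    ,  0.    ,  0.    ,  1.    ]])}
{'intrinsics': array([[455.6362,   0.    , 319.2187],
       [  0.    , 455.6362, 234.1432],
       [  0.    ,   0.    ,   1.    ]]), 'world_from_camera': array([[ 0.1157, -0.9721,  0.2038,  0.3532],
       [-0.9933, -0.1145,  0.0178, -0.0348],
       [ 0.006 , -0.2045, -0.9788,  0.9901],
       [ 0.    ,  0.    ,  0.    ,  1.    ]])}
{'intrinsics': array([[430.2621,   0.    , 320.4444],
       [  0.    , 430.2621, 240.4439],
       [  0.    ,   0.    ,   1.    ]]), 'T_tool_cam': array([[ 1.    , -0.0008,  0.0008,  0.0003],
       [ 0.0005,  0.9502,  0.3115, -0.0802],
       [-0.001 , -0.3115,  0.9502, -0.1323],
       [ 0.    ,  0.    ,  0.    ,  1.    ]])}
```

View pics/top0.png

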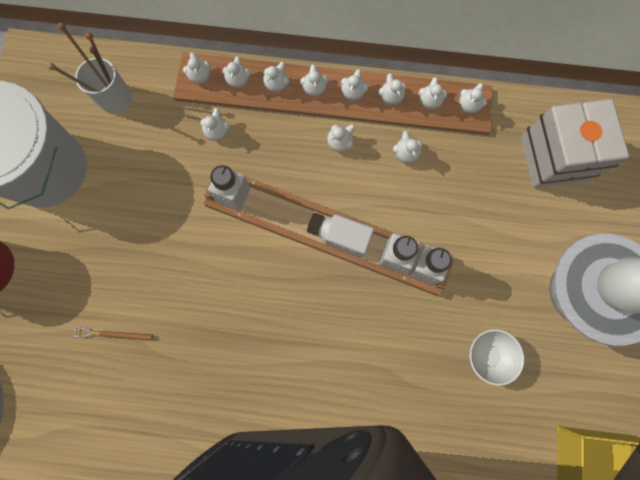

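View pics/scene0.png

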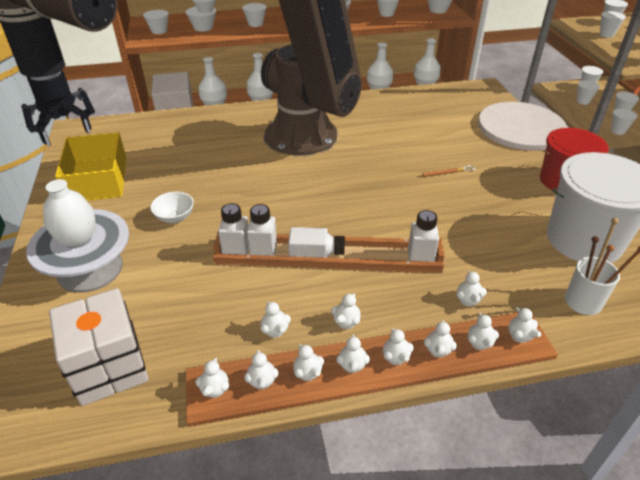

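Top view: far_c is at about (225,185), the tipped cap at (316,224) with its body at (350,235), near_b at (402,250) and near_a at (435,263). The scene view agrees, with about 130 mm free beyond the tipped cap. Next I'll measure these from the cap blobs in both views.

```bash
cat > h.py <<'E'
import numpy as np,cv2
from cell import manip
from scipy.spatial.transform import Rotation as R
np.set_printoptions(precision=4,suppress=True)
def ray(n,u,v,z):
    p=manip.camera_params(n);K=p["intrinsics"];T=p["world_from_camera"]
    d=T[:3,:3]@np.linalg.solve(K,[u,v,1]);o=T[:3,3];return o+d*(z-o[2])/d[2]
def proj(n,X):
    p=manip.camera_params(n);K=p["intrinsics"];T=np.linalg.inv(p["world_from_camera"])
    q=K@(T@np.r_[X,1])[:3];return q[:2]/q[2]
def blobs(m,box,amin=40):
    x0,y0,x1,y1=box;k=np.zeros_like(m);k[y0:y1,x0:x1]=m[y0:y1,x0:x1]
    n,l,s,c=cv2.connectedComponentsWithStats(k.astype(np.uint8))
    return [(s[i],c[i],cv2.minAreaRect(cv2.findNonZero((l==i).astype(np.uint8)))) for i in range(1,n) if s[i][4]>=amin]
E
python3 - <<'E'
from h import *
t=cv2.imread("pics/top0.png");s=cv2.imread("pics/scene0.png")
print("TOP dark")
for st,c,r in blobs(t.max(2)<75,(195,155,460,295)): print(st,c,r, ray("top",*c,.132)[:2],ray("top",*c,.036)[:2])
print("SCENE dark")
for st,c,r in blobs(s.max(2)<70,(205,190,450,275)): print(st,c,r, ray("scene",*c,.127)[:2],ray("scene",*c,.036)[:2])
hs=cv2.cvtColor(t,cv2.COLOR_BGR2HSV)
print("TOP white")
for st,c,r in blobs((hs[...,1]<40)&(hs[...,2]>150),(195,155,460,295),80): print(st,c,r, ray("top",*c,.066)[:2])
for b in (t,(205,155,455,300),'top'),(s,(205,195,455,280),'sc'):
    im,(x0,y0,x1,y1),n=b;
    if n=='top': A=cv2.resize(im[y0:y1,x0:x1],None,fx=3,fy=3,interpolation=cv2.INTER_CUBIC)
cv2.imwrite("pics/crop0.png",A)
E
```

```text
TOP dark
[211 166  24  24 155] [225.8839 181.4581] ((223.83456420898438, 178.93495178222656), (20.303367614746094, 21.400848388671875), 52.4314079284668) [0.6157 0.1757] [0.6451 0.1992]
[308 214  16  21 204] [314.8235 223.5147] ((314.8492431640625, 223.5938720703125), (10.983062744140625, 19.08168601989746), 19.44003677368164) [ 0.5518 -0.0083] [ 0.574  -0.0053]
[394 238  24  22 108] [401.6667 252.6389] ((403.46533203125, 250.799072265625), (23.019271850585938, 16.91604232788086), 35.21759033203125) [ 0.5145 -0.1797] [ 0.5325 -0.1959]
[426 249  25  23 130] [433.2385 263.2308] ((436.6466064453125, 261.95751953125), (23.606420516967773, 18.1104679107666), 42.87890625) [ 0.5012 -0.241 ] [ 0.5177 -0.2641]
SCENE dark
[222 209  19  14 163] [231.2454 216.7546] ((231.11944580078125, 216.01535034179688), (12.093069076538086, 18.11039161682129), 83.2901611328125) [ 0.5288 -0.2519] [ 0.4171 -0.253 ]
[251 210  18  14 152] [259.5592 217.5592] ((259.80035400390625, 217.0529022216797), (12.093069076538086, 17.935131072998047), 83.2901611328125) [ 0.5447 -0.1886] [ 0.4348 -0.1825]
[417 215  19  15 161] [425.2857 223.6398] ((425.5163879394531, 223.18032836914062), (18.380407333374023, 12.482644081115723), 13.240520477294922) [0.6414 0.1764] [0.5425 0.2243]
[334 237  10  17 153] [338.9412 244.9935] ((338.5, 245.0), (16.0, 9.0), 90.0) [ 0.6715 -0.0312] [ 0.5761 -0.007 ]
TOP white
[ 321  215   52   38 1280] [346.1039 232.6406] ((345.199951171875, 232.40000915527344), (49.33152770996094, 28.46049690246582), 18.434947967529297) [ 0.5554 -0.0729]
[380 233  20  30 272] [390.2206 249.6765] ((389.5, 247.5), (29.0, 19.0), 90.0) [ 0.5303 -0.1669]
[416 266  17  10  92] [423.7174 270.337 ] ((424.20001220703125, 269.8999938964844), (17.39252471923828, 6.640782833099365), 18.43494987487793) [ 0.4957 -0.2385]
```

View pics/crop0.png

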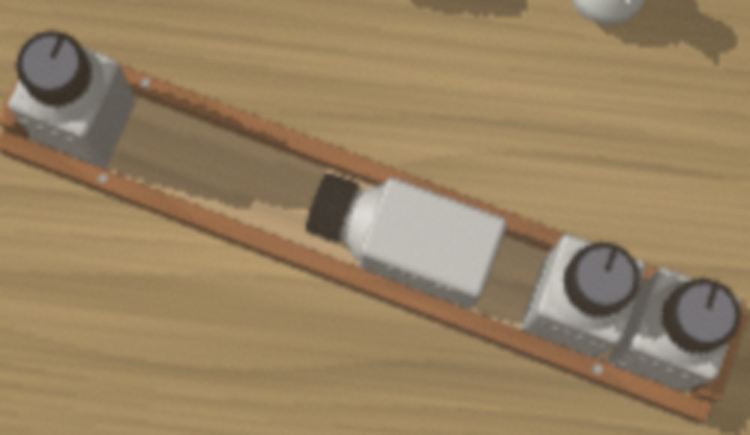

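The crop shows cap tops at (50,65), (604,276) and (704,312), and the tipped body's top face with corners at about (392,182), (503,225), (470,300) and (362,257).

Run:
```python
from h import *
f=lambda a,b,z:ray("top",205+a/3,155+b/3,z)[:2]
C=np.array([f(50,65,.138),f(604,276,.138),f(704,312,.138)]);print(C)
d=C[0]-(C[1]+C[2])/2;print("yaw lane y from world y deg",np.degrees(np.arctan2(-d[0],d[1])))
u=d/np.linalg.norm(d);n=np.array([u[1],-u[0]])
print("across",C@n,"along",C@u)
cp=ray("top",314.82,223.5,.04)[:2];print("cap",cp,cp@n,cp@u)
for p in [(392,182),(503,225),(470,300),(362,257)]: q=f(*p,.066);print(q,q@n,q@u)
for p in [(145,82),(103,178),(598,369)]: q=f(*p,.026);print("screw",q,q@n,q@u)
print("u",u,"n",n)
s=manip.get_state();r=R.from_euler('xyz',s['tcp_rot'],degrees=True);print(r.as_matrix())
```

```text
[[ 0.6226  0.1839]
 [ 0.5252 -0.1867]
 [ 0.5096 -0.2511]]
yaw lane y from world y deg -14.632993466085418
across [0.5559 0.5554 0.5565] along [ 0.3352 -0.0479 -0.1143]
cap [ 0.5731 -0.0054] 0.555879651530359 0.13954041230858236
[ 0.5889 -0.0475] 0.5817806310057068 0.10279562690498237
[ 0.5674 -0.1272] 0.581120003074672 0.020273156294761473
[ 0.5124 -0.1096] 0.5234651819515045 0.02343216606415398
[ 0.5336 -0.0328] 0.5245210035671599 0.10309381493667226
screw [0.6533 0.1411] 0.5964186280156167 0.3015565734175373
screw [0.5774 0.1608] 0.5180902895011681 0.30144752833810523
screw [ 0.4807 -0.2075] 0.5175481352389129 -0.07936267852805595
u [0.2526 0.9676] n [ 0.9676 -0.2526]
[[-0.4428  0.8966 -0.0007]
 [ 0.8966  0.4428  0.0012]
 [ 0.0014 -0.0001 -1.    ]]
```

```bash
cat >> h.py <<'E'
u=np.array([.2526,.9676,0]);n=np.array([.9676,-.2526,0]);up=np.array([0,0,1.])
def Rt(lean,turn=0): # lean>0: body towards +u ; tool x=-n, y=u, z=down ; turn about world vertical (deg, ccw) applied to vertical tool
    return R.from_matrix(np.c_[-n,u,-up])*R.from_rotvec([lean,0,0],degrees=True)*R.from_rotvec([0,0,-turn],degrees=True)
def P(a,s,z): return a*n+s*u+z*up
def cur():
    s=manip.get_state();p=s['tool_pos'];print("t",round(s['time_s'],2),"a,s,z",p@n,p@u,p[2],"J",s['joint_positions'].round(1),"F",s['wrist_force'].round(1),"M",s['wrist_torque'].round(2),"w",round(s['width'],4))
    return p,R.from_euler('xyz',s['tcp_rot'],degrees=True)
def go(p,r):
    p0,r0=cur();print("shift mm",((r0.inv().apply(p-p0))*1000).round(1),"rot deg",(r0.inv()*r).as_rotvec(degrees=True).round(2))
E
python3 - <<'E'
from h import *
go(P(.556,.163,.20),Rt(45))
E
```

```text
t 0.1 a,s,z 0.44187482833280406 -0.5097750113844938 0.2414703375761138 J [-47.2  20.6   0.6  -0.  -70.1 -16.5] F [ 0.3  0.9 -0.6] M [-0.01  0.09 -0.02] w 0.0857
shift mm [433.6 526.9  42. ] rot deg [ 42.19 -19.33 -46.44]
```

Call:
step_arm([
  [217,263,20,21,-10,-23,-1],
  [217,263,20,21,-10,-23,-1],
  [217,263,20,21,-10,-23,-1],
  [217,263,20,21,-10,-23,-1],
  [217,263,20,21,-10,-23,-1],
  [433,527,20,42,-19,-46,-1],
  [433,527,20,42,-19,-46,-1],
  [433,527,20,42,-19,-46,-1],
  [433,527,20,42,-19,-46,-1],
  [433,527,20,42,-19,-46,-1],
], grip_force=60)

```text
time_s: 1.1
tool_pos: [0.5036, -0.1474, 0.2232]
tcp_rot: [-135.0, -0.2, 165.2]
wrist_force: [1.9, -1.1, -0.2]
width: 0.0854
```

Run:
```python
from h import *
go(P(.556,.163,.116),Rt(45))
```

```text
t 1.1 a,s,z 0.5244826533264395 -0.015389781095257519 0.2231838781863649 J [ 26.   17.6 -33.3  33.5 -75.2 -60.2] F [ 1.9 -1.1 -0.2] M [ 2.05 -0.76  0.15] w 0.0854
shift mm [-31.4 201.9 -50.7] rot deg [-0.04 -0.32  0.02]
```

Call:
step_arm([
  [-31,202,-51,0,0,0,-1],
  [-31,202,-51,0,0,0,-1],
  [-31,202,-51,0,0,0,-1],
  [-31,202,-51,0,0,0,-1],
  [-31,202,-51,0,0,0,-1],
  [-31,202,-51,0,0,0,-1],
  [-31,202,-51,0,0,0,-1],
])

```text
time_s: 1.8
tool_pos: [0.5784, 0.0172, 0.1161]
tcp_rot: [-134.9, -0.3, 165.2]
wrist_force: [-0.0, 0.1, 0.5]
width: 0.0854
```

Run:
```python
from h import *
go(P(.556,.0923,.045),Rt(45))
I=cv2.cvtColor(manip.snapshot("wrist"),cv2.COLOR_RGB2BGR);cv2.imwrite("pics/w1.png",I)
```

```text
t 1.8 a,s,z 0.5553465522028251 0.162712555310995 0.11611692232830571 J [ 36.5  33.9 -20.5  27.  -75.5 -67.7] F [-0.   0.1  0.5] M [ 2.15 -0.61 -0.01] w 0.0854
shift mm [ -1.3   0.7 100.1] rot deg [-0.09 -0.35  0.05]
```

View pics/w1.png

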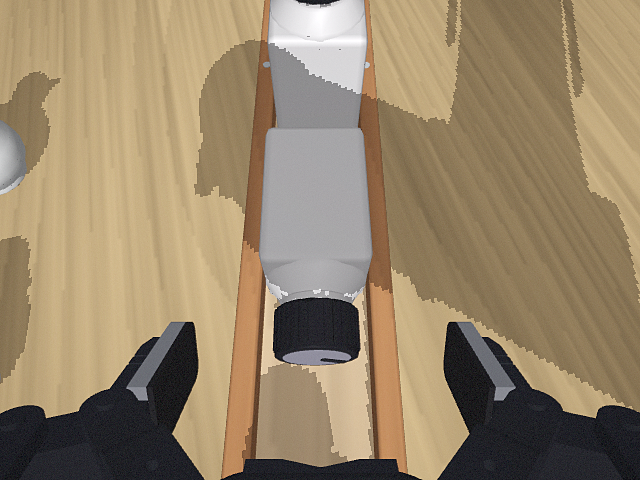

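The bottle is centred between the jaws: its axis is at column 317 and the finger middle at 320, with the cap near (317,330). Next I approach along the tool axis.

Call:
step_arm([
  [-1,0,30,0,0,0,-1],
  [-1,0,60,0,0,0,-1],
  [-1,0,80,0,0,0,-1],
  [-1,0,90,0,0,0,-1],
  [-1,0,97,0,0,0,-1],
  [-1,1,100,0,0,0,-1],
  [-1,1,100,0,0,0,-1],
])

```text
time_s: 2.55
tool_pos: [0.5614, -0.051, 0.0457]
tcp_rot: [-135.0, -0.2, 165.1]
wrist_force: [0.2, 0.5, -0.9]
width: 0.085
```

Call:
step_arm([
  [0,0,0,0,0,0,1],
  [0,0,0,0,0,0,1],
  [0,0,0,0,0,0,1],
  [0,0,0,0,0,0,1],
  [0,0,0,0,0,0,1],
  [0,0,0,0,0,0,1],
], grip_force=70)

```text
time_s: 3.15
tool_pos: [0.5624, -0.0502, 0.0465]
tcp_rot: [-135.0, -0.1, 165.2]
wrist_force: [1.3, 3.2, 5.3]
width: 0.0588
```

Run:
```python
from h import *
go(P(.556,.14,.17),Rt(45))
I=cv2.cvtColor(manip.snapshot("wrist"),cv2.COLOR_RGB2BGR);cv2.imwrite("pics/w2.png",I)
```

```text
t 3.15 a,s,z 0.5568452784521252 0.09351081736679351 0.04652343523694631 J [ 31.6  36.2 -29.8  32.7 -64.  -71.7] F [1.3 3.2 5.3] M [ 1.46 -0.4  -0.13] w 0.0588
shift mm [   1.2  -54.4 -120.2] rot deg [ 0.02 -0.21 -0.04]
```

View pics/w2.png

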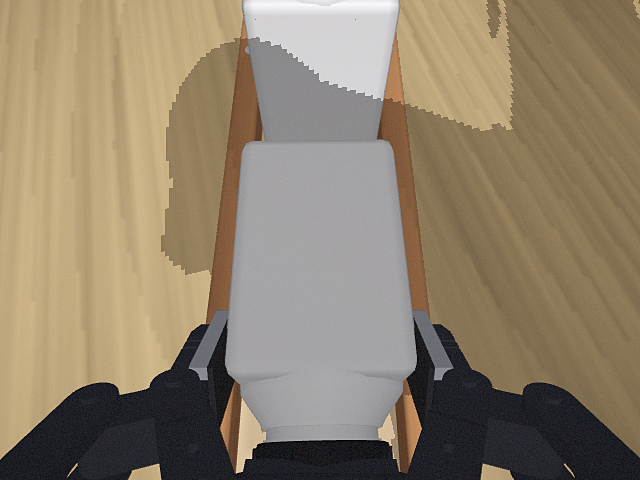

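The pads hold the body just below the shoulder, with the width reading 58.8 mm. Next I lift.

Call:
step_arm([
  [0,-8,-8,0,0,0,1],
  [0,-18,-18,0,0,0,1],
  [0,-32,-32,0,0,0,1],
  [0,-50,-55,0,0,0,1],
  [0,-54,-85,0,0,0,1],
  [0,-54,-110,0,0,0,1],
  [1,-54,-120,0,0,0,1],
  [1,-54,-120,0,0,0,1],
])

```text
time_s: 4.0
tool_pos: [0.574, -0.0039, 0.1704]
tcp_rot: [-135.1, -0.0, 165.2]
wrist_force: [-0.2, -0.5, -5.2]
width: 0.0588
```

Run:
```python
from h import *
go(P(.556,.19,.17),Rt(-45))
```

```text
t 4.0 a,s,z 0.556334266556932 0.14125315945145384 0.1703793345696487 J [ 35.2  29.3 -20.3  27.5 -79.  -64.9] F [-0.2 -0.5 -5.2] M [ 3.5  -0.96  0.  ] w 0.0588
shift mm [  0.4  34.8 -34.1] rot deg [-89.85  -0.05  -0.14]
```

Call:
step_arm([
  [0,4,-3,-8,0,0,1],
  [0,7,-7,-16,0,0,1],
  [0,11,-10,-24,0,0,1],
  [0,14,-14,-32,0,0,1],
  [0,18,-17,-40,0,0,1],
  [0,21,-21,-48,0,0,1],
  [0,25,-24,-56,0,0,1],
  [0,28,-28,-64,0,0,1],
  [0,32,-31,-72,0,0,1],
  [0,35,-34,-80,0,0,1],
])

```text
time_s: 5.0
tool_pos: [0.5852, 0.0433, 0.1697]
tcp_rot: [144.6, -0.1, 165.3]
wrist_force: [-1.7, -0.3, -6.1]
width: 0.0592
```

Run:
```python
from h import *
go(P(.556,.19,.17),Rt(-45))
```

```text
t 5.0 a,s,z 0.5552600705976675 0.1896914604215152 0.16967307621520286 J [ -1.4  16.5  -9.1 -39.8 -61.8   5.2] F [-1.7 -0.3 -6.1] M [-3.17  1.26  0.29] w 0.0592
shift mm [-0.8  0.5 -0.1] rot deg [-9.56  0.04 -0.12]
```

Call:
step_arm([
  [-1,0,0,-5,0,0,1],
  [-1,0,0,-9.6,0,0,1],
  [-1,0,0,-9.6,0,0,1],
])

```text
time_s: 5.3
tool_pos: [0.5837, 0.0404, 0.1661]
tcp_rot: [134.9, -0.5, 165.0]
wrist_force: [-0.4, -0.9, -6.0]
width: 0.059
```

Run:
```python
from h import *
go(P(.556,.19,.088),Rt(-45))
I=cv2.cvtColor(manip.snapshot("scene"),cv2.COLOR_RGB2BGR);cv2.imwrite("pics/s3.png",cv2.resize(I[80:290,180:470],None,fx=2.6,fy=2.6,interpolation=cv2.INTER_CUBIC))
```

```text
t 5.3 a,s,z 0.5545532881706915 0.1865156389261272 0.16612087938574588 J [ -9.   19.6  -7.9 -49.8 -67.3  16.1] F [-0.4 -0.9 -6. ] M [-3.53  0.98 -0.01] w 0.059
shift mm [ -2.1 -52.8  57.6] rot deg [ 0.07 -0.08 -0.61]
```

View pics/s3.png

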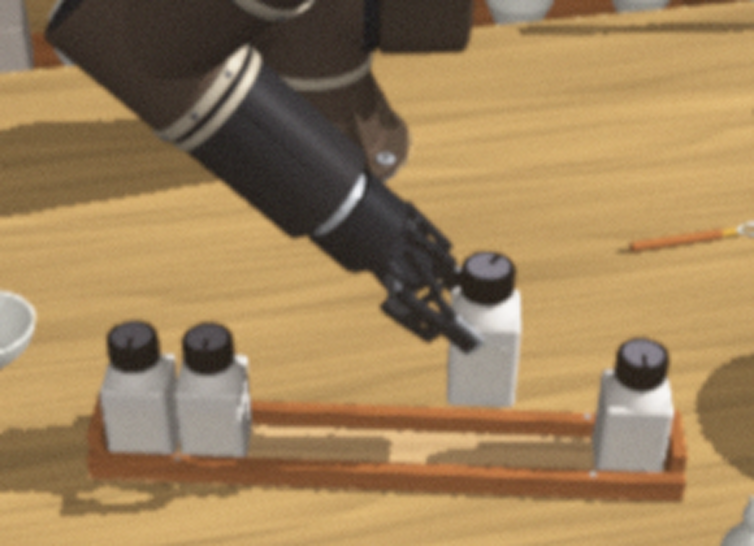

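The bottle hangs upright over the empty stretch, with near_b and far_c clear of it. Next I lower it.

Call:
step_arm([
  [-2,-14,14,0,0,-0.6,1],
  [-2,-28,28,0,0,-0.6,1],
  [-2,-38,38,0,0,-0.6,1],
  [-2,-44,44,0,0,-0.6,1],
  [-2,-48,48,0,0,-0.6,1],
  [-2,-51,51,0,0,-0.6,1],
  [-2,-54,54,0,0,-0.6,1],
  [-2,-56,56,0,0,-0.6,1],
  [-2,-56,56,0,0,-0.6,1],
])

```text
time_s: 6.25
tool_pos: [0.5857, 0.0402, 0.0877]
tcp_rot: [135.1, 0.0, 165.4]
wrist_force: [-0.3, -0.7, -4.8]
width: 0.0588
```

Run:
```python
from h import *
go(P(.5565,.187,.0795),Rt(-45))
```

```text
t 6.25 a,s,z 0.5566009030471903 0.1868959977708231 0.0876623216207366 J [ -9.7  25.9 -10.  -52.6 -62.3  24.5] F [-0.3 -0.7 -4.8] M [-3.33  0.86  0.01] w 0.0588
shift mm [ 0.1 -5.7  5.9] rot deg [-0.08 -0.03  0.08]
```

Call:
step_arm([
  [0,-1.4,1.4,0,0,0,1],
  [0,-2.8,2.8,0,0,0,1],
  [0,-4.2,4.2,0,0,0,1],
  [0,-5,5,0,0,0,1],
  [0,-5,5,0,0,0,1],
])

```text
time_s: 6.75
tool_pos: [0.5859, 0.0401, 0.0822]
tcp_rot: [135.0, 0.1, 165.5]
wrist_force: [-2.9, -2.8, 7.7]
width: 0.0586
```

Call:
step_arm([
  [0,-0.4,0.4,0,0,0,1],
  [0,-0.7,0.7,0,0,0,1],
  [0,-0.7,0.7,0,0,0,1],
])

```text
time_s: 7.05
tool_pos: [0.5861, 0.04, 0.0822]
tcp_rot: [135.0, 0.1, 165.5]
wrist_force: [-2.8, -3.7, 6.1]
width: 0.0589
```

The force reading shows it is on the floor. Next I release and back out along the tool axis.

Call:
step_arm([
  [0,0,0,0,0,0,-1],
  [0,0,0,0,0,0,-1],
  [0,0,0,0,0,0,-1],
  [0,0,0,0,0,0,-1],
  [0,0,0,0,0,0,-1],
  [0,0,-20,0,0,0,-1],
  [0,0,-50,0,0,0,-1],
  [0,0,-90,0,0,0,-1],
  [0,-20,-125,0,0,0,-1],
  [0,-20,-125,0,0,0,-1],
])

```text
time_s: 8.05
tool_pos: [0.5604, -0.064, 0.1589]
tcp_rot: [135.1, 0.4, 165.4]
wrist_force: [0.9, 0.7, 0.7]
width: 0.0855
```

Run:
```python
from h import *
I=cv2.cvtColor(manip.snapshot("scene"),cv2.COLOR_RGB2BGR);
cv2.imwrite("pics/s4.png",cv2.resize(I[80:290,180:470],None,fx=2.6,fy=2.6,interpolation=cv2.INTER_CUBIC))
print([ (c, ray("scene",*c,.127)@np.c_[n,u]) for st,c,r in blobs(I.max(2)<70,(205,190,450,275))])
for s in(.19,.2):print(proj("scene",P(.556,s,.127)))
go(P(.556,.197,.26),Rt(0))
```

```text
[(array([290.4045, 201.6719]), array([0.5124, 0.0201])), (array([231.1765, 216.0321]), array([ 0.5727, -0.1108])), (array([259.1562, 217.25  ]), array([ 0.5736, -0.0459])), (array([364.1429, 221.2925]), array([0.5752, 0.1945])), (array([425.4118, 223.6667]), array([0.5761, 0.333 ]))]
[362.1489 215.8515]
[366.5014 215.9994]
t 8.1 a,s,z 0.557965924082193 0.08161841698195536 0.15793323733847714 J [-19.2  22.   -6.  -47.4 -73.4  23.6] F [ 0.1  0.5 -1. ] M [-2.08  0.63  0.01] w 0.0856
shift mm [  1.4 153.8   9.4] rot deg [44.98  0.27  0.12]
```

View pics/s4.png

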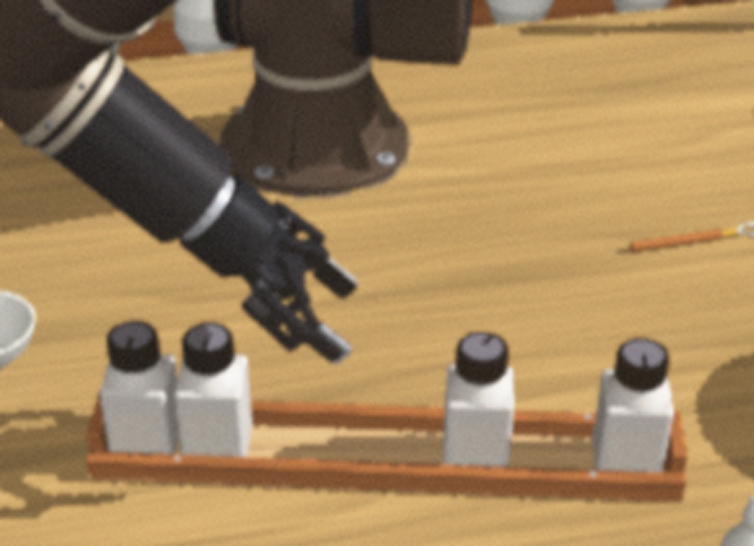

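The bottle now stands upright in the lane at s≈0.195, and the neighbours haven't moved. Its ridge points differently from the tight caps. Next I go above it with the tool vertical.

Call:
step_arm([
  [0,0,-40,0,0,0,-1],
  [0,10,-80,5,0,0,-1],
  [0,50,-60,12,0,0,-1],
  [1,90,-40,20,0,0,-1],
  [1,125,-20,28,0,0,-1],
  [1,154,0,36,0,0,-1],
  [1,154,9,45,0,0,-1],
  [1,154,9,45,0,0,-1],
  [1,154,9,45,0,0,-1],
])

```text
time_s: 9.0
tool_pos: [0.5873, 0.0522, 0.2592]
tcp_rot: [-179.9, 0.2, 165.6]
wrist_force: [-0.3, 0.3, -1.1]
width: 0.0857
```

Run:
```python
from h import *
p,r=cur();print(r.as_matrix())
I=cv2.cvtColor(manip.snapshot("wrist"),cv2.COLOR_RGB2BGR);cv2.imwrite("pics/w5.png",I)
```

```text
t 9.0 a,s,z 0.555094110508322 0.19885882729153456 0.25921074386204807 J [ 24.2  11.9  -9.2   0.2 -68.9 -38.6] F [-0.3  0.3 -1.1] M [ 0.01  0.04 -0.  ] w 0.0857
[[-0.9686  0.2485  0.0023]
 [ 0.2485  0.9686 -0.0019]
 [-0.0027 -0.0012 -1.    ]]
```

View pics/w5.png

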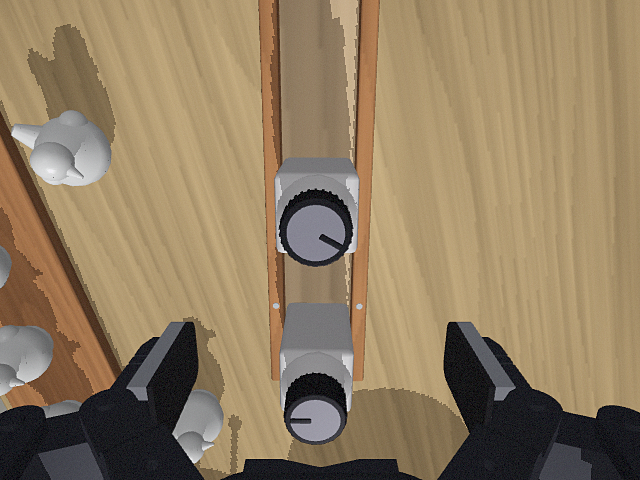

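The tipped cap's top is at (316,229), with its ridge running to (344,247). far_c's tight cap has its ridge pointing along lane +x. So the slack can be read from the ridge direction.

```bash
cat >> h.py <<'E'
def wray(u_,v_,z,p,r):
    c=manip.camera_params("wrist");T=c["T_tool_cam"];d=r.apply(T[:3,:3]@np.linalg.solve(c["intrinsics"],[u_,v_,1]));o=p+r.apply(T[:3,3])
    return o+d*(z-o[2])/d[2]
E
python3 - <<'E'
from h import *
p,r=cur();I=cv2.imread("pics/w5.png");B=np.c_[n,u]
for box,z in ((270,180,362,275),.139),((275,385,355,450),.138):
    x0,y0,x1,y1=box;g=I[y0:y1,x0:x1].astype(int)
    m=np.zeros(I.shape[:2],bool);m[y0:y1,x0:x1]=(g.max(2)>90)&(g.max(2)<185)&(g[...,0]-g[...,2]>5)
    b=max(blobs(m,box),key=lambda b:b[0][4])
    n_,l,s_,c_=cv2.connectedComponentsWithStats(m.astype(np.uint8));k=1+np.argmax(s_[1:,4])
    hull=cv2.convexHull(cv2.findNonZero((l==k).astype(np.uint8)));e=cv2.fitEllipse(hull)
    f=np.zeros(m.shape,np.uint8);cv2.ellipse(f,(e[0],(e[1][0]*.85,e[1][1]*.85),e[2]),1,-1)
    d=cv2.findNonZero(((I.max(2)<85)&(f>0)).astype(np.uint8)).reshape(-1,2)
    c=wray(*e[0],z,p,r)@B;q=wray(*d.mean(0),z,p,r)@B;v=q-c
    print(e,"centre a,s",c,"ridge",q-c,len(d),"ang",np.degrees(np.arctan2(v[1],v[0])))
E
```

```text
t 9.05 a,s,z 0.5555852574830697 0.19762302996887623 0.2596284390559099 J [ 24.   11.8  -9.1   0.1 -68.9 -38.6] F [-0.6 -0.  -0.2] M [-0.06 -0.01 -0.03] w 0.0852
((315.4091796875, 232.7106170654297), (56.24879455566406, 58.723052978515625), 93.91397094726562) centre a,s [0.5586 0.1958] ridge [-0.008   0.0049] 123 ang 148.28805195911778
((315.0031433105469, 420.1260681152344), (41.51211929321289, 50.39664840698242), 90.81392669677734) centre a,s [0.5592 0.3374] ridge [0.0094 0.0004] 73 ang 2.7165898392805525
```

Call:
step_arm([
  [-1.4,-1.6,10,0,0,-8,-1],
  [-1.4,-1.6,20,0,0,-16,-1],
  [-1.4,-1.6,30,0,0,-24,-1],
  [-1.4,-1.6,40,0,0,-32,-1],
  [-1.4,-1.6,50,0,0,-40,-1],
  [-1.4,-1.6,60,0,0,-48,-1],
  [-1.4,-1.6,70,0,0,-56,-1],
  [-1.4,-1.6,80,0,0,-64,-1],
  [-1.4,-1.6,85,0,0,-72,-1],
  [-1.4,-1.6,85,0,0,-80,-1],
])

```text
time_s: 10.05
tool_pos: [0.5881, 0.0465, 0.1739]
tcp_rot: [-179.9, 0.1, -114.4]
wrist_force: [0.1, 0.5, 0.3]
width: 0.0855
```

Run:
```python
from h import *
go(P(.557,.196,.125),Rt(0,80))
```

```text
t 10.05 a,s,z 0.5572891839476039 0.19358222990111396 0.1739103981522512 J [ 23.5  15.6 -15.9  -0.  -58.4  42.1] F [0.1 0.5 0.3] M [ 0.    0.06 -0.02] w 0.0855
shift mm [-2.3  0.7 48.9] rot deg [-0.08  0.12  0.19]
```

Call:
step_arm([
  [-2.3,0.7,20,0,0,0,-1],
  [-2.3,0.7,36,0,0,0,-1],
  [-2.3,0.7,44,0,0,0,-1],
  [-2.3,0.7,49,0,0,0,-1],
  [-2.3,0.7,49,0,0,0,-1],
])

```text
time_s: 10.55
tool_pos: [0.5885, 0.048, 0.1248]
tcp_rot: [-179.9, 0.1, -114.5]
wrist_force: [-0.0, -0.2, 0.3]
width: 0.0855
```

Call:
step_arm([
  [0,0,0,0,0,0,1],
  [0,0,0,0,0,0,1],
  [0,0,0,0,0,0,1],
  [0,0,0,0,0,0,1],
  [0,0,0,0,0,0,1],
  [0,0,0,0,0,0,1],
  [0,0,0,0,0,0,1],
], grip_force=40)

```text
time_s: 11.25
tool_pos: [0.589, 0.0484, 0.1254]
tcp_rot: [-179.9, 0.2, -114.5]
wrist_force: [-0.2, 2.0, 6.1]
width: 0.0435
```

Run:
```python
from h import *
go(P(.557,.196,.125),Rt(0,80))
```

```text
t 11.25 a,s,z 0.55771425481072 0.19562987471883272 0.1253681970692745 J [ 23.6  18.4 -19.1  -0.  -52.3  41.9] F [-0.2  2.   6.1] M [ 0.83  0.06 -0.  ] w 0.0435
shift mm [-0.3  0.7  0.4] rot deg [-0.12  0.18  0.11]
```

Cap gripped. Next I close it: clockwise from above is a positive turn about tool z, and I follow the thread down.

Call:
step_arm([
  [0,0,0,0,0,8,1],
  [0,0,0.1,0,0,16,1],
  [0,0,0.2,0,0,24,1],
  [0,0,0.2,0,0,32,1],
  [0,0,0.3,0,0,40,1],
  [0,0,0.4,0,0,48,1],
  [0,0,0.4,0,0,56,1],
  [0,0,0.5,0,0,64,1],
  [0,0,0.6,0,0,72,1],
  [0,0,0.7,0,0,80,1],
])

```text
time_s: 12.25
tool_pos: [0.5898, 0.0486, 0.125]
tcp_rot: [179.8, 0.2, 165.2]
wrist_force: [2.8, 0.8, 3.2]
width: 0.0442
```

Run:
```python
from h import *
p,r=cur();print(r.as_euler('xyz',degrees=True))
```

```text
t 12.25 a,s,z 0.5583978262477631 0.19601936319628355 0.12496248290484267 J [ 23.6  18.4 -19.1  -0.  -52.2 -38.4] F [2.8 0.8 3.2] M [ 0.48 -0.68  0.05] w 0.0442
[179.8063   0.2223 165.1832]
```

Call:
step_arm([
  [0,0,0.1,0,0,8,1],
  [0,0,0.1,0,0,16,1],
  [0,0,0.2,0,0,24,1],
  [0,0,0.2,0,0,32,1],
  [0,0,0.3,0,0,40,1],
  [0,0,0.4,0,0,48,1],
  [0,0,0.4,0,0,54,1],
  [0,0,0.5,0,0,60,1],
  [0,0,0.5,0,0,60,1],
])

```text
time_s: 13.15
tool_pos: [0.5902, 0.0486, 0.1245]
tcp_rot: [179.7, -0.0, 105.1]
wrist_force: [2.1, 1.9, 2.0]
width: 0.0438
```

Run:
```python
from h import *
p,r=cur();print(r.as_euler('xyz',degrees=True))
```

```text
t 13.15 a,s,z 0.5587771721612063 0.1961479165608575 0.1244886633567372 J [ 23.6  18.5 -19.1   0.  -52.1 -98.5] F [2.1 1.9 2. ] M [ 0.45 -0.59 -0.01] w 0.0438
[179.6753  -0.0468 105.1049]
```

Call:
step_arm([
  [0,0,0,0,0,3,1],
  [0,0,0,0,0,6,1],
  [0,0,0.1,0,0,9,1],
  [0,0,0.1,0,0,12,1],
  [0,0,0.1,0,0,12,1],
])

```text
time_s: 13.65
tool_pos: [0.5899, 0.0482, 0.1243]
tcp_rot: [179.7, -0.1, 93.2]
wrist_force: [-0.2, -1.0, 1.9]
width: 0.0439
```

Run:
```python
from h import *
p,r=cur();print(r.as_euler('xyz',degrees=True))
```

```text
t 13.65 a,s,z 0.5586361316892833 0.19568710231984715 0.12426937078448946 J [  23.6   18.5  -19.1    0.   -52.1 -110.4] F [-0.2 -1.   1.9] M [-0.47 -0.16  0.02] w 0.0439
[179.7285  -0.0814  93.2186]
```

Call:
step_arm([
  [0,0,0,0,0,2,1],
  [0,0,0,0,0,4,1],
  [0,0,0,0,0,6,1],
  [0,0,0,0,0,6,1],
])

```text
time_s: 14.05
tool_pos: [0.5899, 0.0479, 0.1242]
tcp_rot: [179.8, -0.1, 87.5]
wrist_force: [1.4, -1.8, 0.8]
width: 0.0439
```

Run:
```python
from h import *
p,r=cur();print(r.as_euler('xyz',degrees=True))
```

```text
t 14.05 a,s,z 0.5586591447373077 0.19537592510886662 0.12419151272016515 J [  23.6   18.5  -19.1    0.1  -52.1 -116.2] F [ 1.4 -1.8  0.8] M [-0.61 -0.47  0.94] w 0.0439
[179.753   -0.0628  87.4537]
```

Mz has jumped from about 0.02 to 0.94 N m after 158° of turn, against an expected 148° plus the rail play. I'll press slightly further to confirm the stop.

Call:
step_arm([
  [0,0,0,0,0,1.5,1],
  [0,0,0,0,0,1.5,1],
  [0,0,0,0,0,1.5,1],
])

```text
time_s: 14.35
tool_pos: [0.5901, 0.0479, 0.1243]
tcp_rot: [179.7, -0.1, 86.0]
wrist_force: [2.6, -2.6, 1.5]
width: 0.0434
```

Run:
```python
from h import *
p,r=cur();print(r.as_euler('xyz',degrees=True))
I=manip.snapshot("top");I=cv2.cvtColor(I,cv2.COLOR_RGB2BGR)
cv2.imwrite("pics/t6.png",cv2.resize(I[155:300,205:455],None,fx=3,fy=3,interpolation=cv2.INTER_CUBIC))
```

```text
t 14.35 a,s,z 0.5588555859038216 0.1953926951293387 0.12426220717613785 J [  23.6   18.5  -19.1    0.1  -52.1 -117.6] F [ 2.6 -2.6  1.5] M [-0.73 -0.81  0.79] w 0.0434
[179.7359  -0.0637  86.0197]
```

View pics/t6.png

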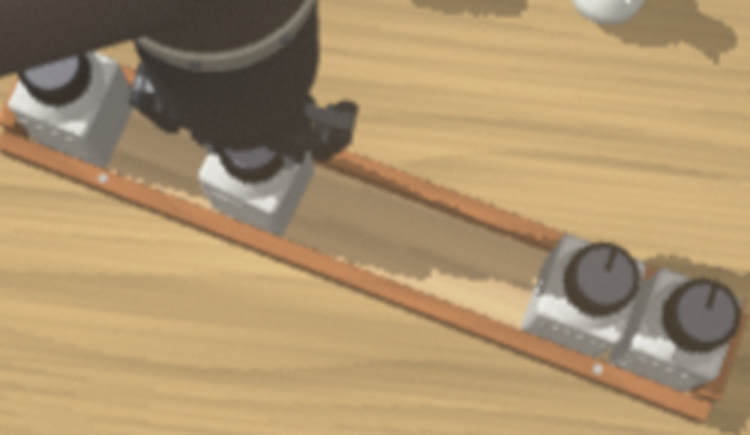

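The stop is confirmed: torque holds at 0.8–0.9 N m and the cap only slips. The view shows the bottle upright in the lane and the neighbours in place. Next I back off 90° plus about 6° for the bottle's rail play.

Call:
step_arm([
  [0,0,0,0,0,-8,1],
  [0,0,-0.1,0,0,-16,1],
  [0,0,-0.2,0,0,-24,1],
  [0,0,-0.2,0,0,-32,1],
  [0,0,-0.3,0,0,-40,1],
  [0,0,-0.4,0,0,-48,1],
  [0,0,-0.4,0,0,-56,1],
  [0,0,-0.5,0,0,-64,1],
  [0,0,-0.6,0,0,-72,1],
  [0,0,-0.6,0,0,-80,1],
])

```text
time_s: 15.4
tool_pos: [0.589, 0.0485, 0.1246]
tcp_rot: [179.8, 0.1, 166.3]
wrist_force: [-2.7, 4.2, 5.7]
width: 0.0438
```

Call:
step_arm([
  [0,0,0,0,0,-6,1],
  [0,0,-0.1,0,0,-12,1],
  [0,0,-0.1,0,0,-16,1],
  [0,0,-0.1,0,0,-16,1],
  [0,0,-0.1,0,0,-16,1],
])

```text
time_s: 15.9
tool_pos: [0.5886, 0.0489, 0.1247]
tcp_rot: [179.8, 0.1, -177.9]
wrist_force: [-1.5, 3.3, 4.7]
width: 0.0437
```

Run:
```python
from h import *
p,r=cur();print(r.as_euler('xyz',degrees=True))
a=cv2.cvtColor(manip.snapshot("wrist"),cv2.COLOR_RGB2BGR);b=cv2.cvtColor(manip.snapshot("scene"),cv2.COLOR_RGB2BGR)
cv2.imwrite("pics/f7.png",np.hstack([cv2.resize(a,(400,300)),cv2.resize(b[130:310,200:440],(400,300),interpolation=cv2.INTER_CUBIC)]))
```

```text
t 15.9 a,s,z 0.5571656347769461 0.19594754477702853 0.1247329691929629 J [ 23.6  18.4 -19.1  -0.1 -52.3 -21.5] F [-1.5  3.3  4.7] M [0.79 0.79 0.03] w 0.0437
[ 179.8495    0.1441 -177.8907]
```

View pics/f7.png

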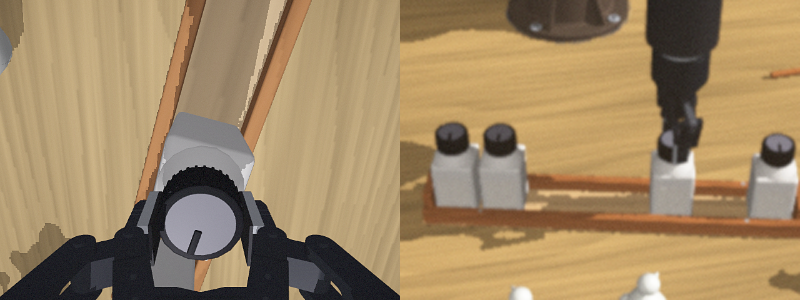

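The wrist view shows the ridge pointing along the lane (+y side), and the bottle stands upright between its neighbours. I'll check the ridge angle by number.

Run:
```python
from h import *
p,r=cur();B=np.c_[n,u]
a=cv2.cvtColor(manip.snapshot("wrist"),cv2.COLOR_RGB2BGR);m=a.max(2)
c=(320,360);f=np.zeros(m.shape,np.uint8);cv2.ellipse(f,(324,360),(48,50),0,0,360,1,-1)
b=max(blobs((m<80)&(f>0),(270,300,380,420),30),key=lambda b:b[0][4]);print(b)
pts=cv2.boxPoints(b[2]);w=np.array([wray(*q,.139,p,r)@B for q in pts])
e=w[1]-w[0] if np.linalg.norm(w[1]-w[0])>np.linalg.norm(w[2]-w[1]) else w[2]-w[1]
print("ridge ang mod180",np.degrees(np.arctan2(e[1],e[0])), "len",np.linalg.norm(e))
# foot-side top edge of body, z=.096 ; viewed in 400-scale
q=np.array([wray(x*1.6,y*1.6,.09,p,r)@B for x,y in((182,113),(240,126))]);d=q[1]-q[0];print("body edge",q,np.degrees(np.arctan2(d[1],d[0])))
```

```text
t 16.0 a,s,z 0.5572542192590532 0.19580257455973848 0.12472998744785418 J [ 23.6  18.4 -19.1  -0.1 -52.3 -21.4] F [-2.   2.3  4.5] M [ 0.91  0.95 -0.01] w 0.0436
(array([299, 368,  57,  43, 573], dtype=int32), array([314.3892, 390.5183]), ((329.2192077636719, 394.08221435546875), (51.73218536376953, 39.79399490356445), 20.556045532226562))
ridge ang mod180 173.097591891391 len 0.01711420404650039
body edge [[0.5822 0.1517]
 [0.5448 0.1491]] -176.02080104454757
```

Run:
```python
from h import *
p,r=cur();B=np.c_[n,u]
I=cv2.cvtColor(manip.snapshot("wrist"),cv2.COLOR_RGB2BGR)
cv2.imwrite("pics/c8.png",cv2.resize(I[290:430,250:400],None,fx=4,fy=4,interpolation=cv2.INTER_CUBIC))
g=lambda x,y:wray(x*1.6,y*1.6,.139,p,r)@B
d=g(191,254)-g(199,232);print(np.degrees(np.arctan2(d[1],d[0])),np.linalg.norm(d))
```

```text
t 16.05 a,s,z 0.5572509398706655 0.195812263366543 0.12470443810707708 J [ 23.6  18.4 -19.1  -0.1 -52.3 -21.4] F [-2.6  2.8  5.1] M [ 0.92  1.07 -0.02] w 0.044
89.46101643831342 0.014296665248343455
```

View pics/c8.png

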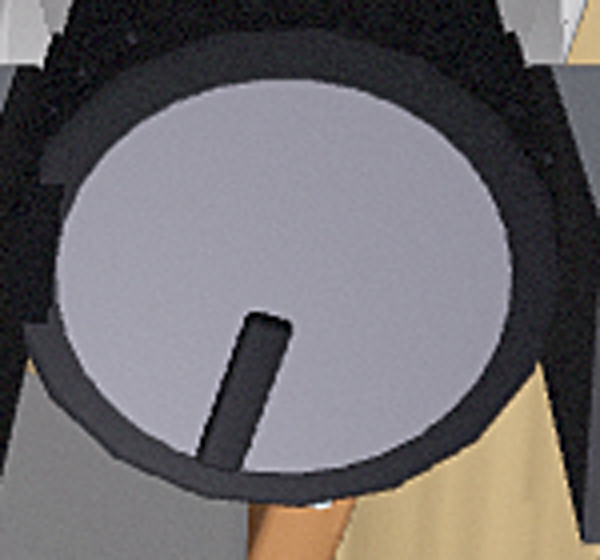

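The ridge reads about 89° in the lane frame and the body yaw about +4°, so the joint is at roughly 86° (1.5 rad). That agrees with the turn count of 96° less about 8° of play. I'm handing it in still gripping.

```bash
python3 -c "
from cell import manip
print(manip.job_done(), manip.get_state()['width'])"
```

```text
the job is handed in; nothing more can be done
the job is handed in; nothing more can be done
```

I stood the tipped bottle up in the lane, screwed its cap down to the stop and backed it off a quarter turn. I handed the job in at about 16 s, still gripping the cap at 40 N; the hand-in gave no verdict.

- **Bottle:** It stands about 195 mm along from my reference point, upright between near_b and far_c. The neighbours looked upright and unmoved in the last pictures. The pieces around were mostly out of frame at the end; I never worked close to them and did not re-measure them.
- **Stop:** The torque jumped from about 0.02 to 0.9 N m after 158° of closing. That fits the 148° of slack I read from the cap's ridge plus the bottle's play between the rails.
- **Back-off:** I turned the cap back 96°. The ridge read 89° in the lane frame with the bottle turned about 4°, so the cap sits at roughly 85–88° (1.5 rad) against the 1.57 target. This angle is from hand-picked image points, because the automatic ridge fit failed when it merged with the cap's rim (it read 173°).
- **Grip:** The width read 43.6–44 mm on the 45 mm cap, and the grasp point was about 7 mm above the cap's middle by my estimate.

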